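Sound a heater well with the depth probe

ROBOT

A 6-joint arm with a two-finger parallel gripper is mounted at the origin on the work surface. World frame = base frame: x ahead of the robot, y to its left, z up, the work surface at z = 0. Lengths are in m, angles in rad, forces in N, time in s.
With the tool pointing down it reaches from about 0.425 to 0.95 m from the base axis. Payload 3.5 kg.
Tool frame: the origin (TCP) lies at the very end of the fingers, on their centre line; the grasp point (between the pads) lies 19 mm behind it (grip_depth is the distance from the TCP to the grasp point, in m); x points along the fingers, z is the direction in which the jaws open and shut, and the axes are right-handed (so a half turn about x gives the same grasp; the last joint's range is limited). The gripper opens to 85 mm and grips with 20 to 120 N. Pads are 22 mm wide; open, the fingers measure 114 mm over their backs; the gripper's body (76 mm by 85 mm) begins 54 mm behind the grasp point. The pads swing forward as they close: fully open they stand 13 mm farther back than shut.
Start: joints at [1.048, 0.286, 1.577, -0, 1.279, -0.15], TCP at [0.246, 0.629, 0.211] pointing down, gripper open.
Joint ranges: [-2.77, 2.77], [-0.9, 2.22], [0.21, 2.48], [-1.53, 4.67], [0.24, 2.81], [-2.84, 2.84]. Speed limits (rad/s): [2.79, 2.79, 3.14, 3.14, 3.14, 3.14].

INTERFACE

Orientations are given as a unit quaternion [x, y, z, w].
In Python, from plant import get_state, read_camera, calibration, sign_off, recognise, grip_depth gives the robot as it stands. The module is installed in compiled form; this text tells all that it offers.
- The arm moves only by the tool servo_tool, never from a script. Its argument "deltas" is a list that holds one entry, the list of rows, each a list of 4 numbers: the shift along the world's x, y, z scaled (see below), then the turn about the world's z scaled (see below). In form: [[[tx, ty, tz, spin], ...]]. A call has exactly 5 rows; each row is the pose to reach, as a shift and turn from the pose commanded when the call began; what a row does not reach only later rows make up. The controller multiplies each number of a shift by 10 cm and each number of a turn by 90 degrees. A row lasts 1/10 s, in which the tool goes at most 50 mm and 8.59 degrees, less where a joint would pass 70% of its speed; a pose out of reach is approached as far as the arm can. A call with a number of a shift or a turn outside -1 to 1 is refused whole. A call with a gripper value outside its range is refused whole. "claw" is the gripper's target within -1 to 1 (fully open at 1, half-way at 0, shut at -1), set as the call begins (left out, the last holds). The fingers move at their own pace and stop on an object; "force" is the grip in N (left out, the last holds). Time passes only in rows, so rows that repeat a pose let the fingers close, or fill a call up. It gives the time, the measured TCP pose, the force and the opening at its end, in the units of the state.
- get_state(): the state, without advancing time (a new reading comes with each control period).
- read_camera(name): name is "scene" or "top" or "wrist"; returns the picture (384x512x3 uint8, blue, green, red); there is no depth.
- calibration(name): a dict with "intrinsics" (3x3 intrinsics, pixels), "R" (3x3) and "t" (3): a world point X has camera coordinates R X + t; the wrist camera has in their place "T_tool_cam" (4x4, takes a point from camera to tool coordinates, whose origin is the TCP and whose axes are the tool frame's). Camera axes: x right, y down, z forward; pixel columns grow to the right and rows downward; lengths in m; the calibration is good to about 2 mm. The wrist camera is an equidistant fisheye: a pixel r from the principal point sees the ray r / f radians off the axis. A picture is of the moment at which its call begins: read the wrist's pose just before it. calibration takes no time and is no camera call.
- sign_off(): hands the job in, once; it reports no verdict.
Trained networks look in the newest picture that a camera, given by its name, has taken for a name from the list of things; names that differ only in an ending like _2 or _b are one class to them, and where a whole thing is asked for, a point or a joint stands for the part that bears it (a point fixed in the world has none). Each returns a list of dicts, best first, with "p" (0 to 1); they miss things now and then, are a little off and sometimes report something else, mostly with a low value. They report only what shows in the picture. A call takes as long as a camera call. They do not tell look-alikes from the thing itself.
- recognise(camera, query): "at" ([x, y, z] in m, in world coordinates, good to about 4 mm: the middle of the surface that is visible of it).
The state is a dict: "time": time; "qpos": joint angles; "dq": joint speeds; "joint_efforts": joint torques, N m; "eef_pos": TCP position; "tcp_rot": TCP orientation; "contact_force": force on the tool from outside, world axes, zero at the start; "wrist_torque": the same for the moment, N m; "opening": opening from 0.0 (shut) to 1.0 (fully open).
Only numpy, scipy, OpenCV 4.12 (cv2) and the standard library are available. Lean on these libraries where they do the work, as an engineer would, in place of code of your own. Each camera call takes 0.05 s, during which the arm holds its last target. There are 200 camera calls.

TASK

Take the probe from its stand and lower it into the wide well of the heater block. Push it gently down through its stiff collar until the tip really stands on the bottom of the well and the collar lies on the block's top face, marking the depth; then let go and leave it standing there. Leave everything else where it is, and do not ram the tip.

Things in the scene. Friction and masses are not known exactly. Their poses are not given: they have to be found in the camera images.
- probe: measuring probe: straight steel rod 10 mm in diameter with a white square handle, 18 x 18 mm, on its upper end. Origin at the very tip (lower end); z runs up the rod; the handle fills z = 130 to 170 mm, its flat sides facing x and y (a thin button above it is for looks). About 0.15 kg with its collar. It starts upright in the stand's hole, tip 10 mm above the table
- probe_tip: the blunt tip of the probe, 7 mm in diameter and 3 mm long; from there the rod widens in a cone to its full 10 mm at 7 mm above the end. Origin at the end of the tip, axes as the probe's. Rough pressing (more than 20 N) on the tip harms it; 5 to 10 N is plenty
- collar (a joint): depth collar: aluminium ring with a dark band, 26 mm across, 12 mm high, that grips the rod, slides along it only under about 5 N and stays where left. Value (m): its underside is 36 mm + value above the probe's tip; range 0 to 0.080, starts at 0 to 0.008. Wider than the well: the block's top holds it back while the rod is pushed on through it
- collar_face (a point): centre of the collar's underside, on the rod's axis
- heater: dry-block heater, fixed: white housing 158 x 120 mm, 55 mm high, round an aluminium block 100 (x) x 80 (y) mm with its flat top 95 mm up. Origin at the centre of its underside; controls on the -x side. In its top: one wide well, 26 mm from the centre towards -x, and towards +x two rows of narrow 7 mm tube wells, some with clear caps 9 mm high, the nearest 40 mm from the wide well's axis
- well_mouth (a point): centre of the wide well's mouth, level with the block's top face; z up, axes as the heater's. The well is 12.5 mm across with a 1 mm chamfer, straight down and blind; its depth differs each time, 46 to 86 mm, and is not known beforehand
- floor_pad (a joint): the floor of the well, a small pad on a weak spring deep down the well, not visible. Value in m: 0 free, 0.003 pressed fully down against its hard stop (the well's depth is counted to there). The spring takes under 1 N, so the pad is kept down by the weight of a probe that stands on it
- stand: grey stand block 75 x 75 mm, 40 mm high, fixed to the table, with one upright hole 11.5 mm across and 30 mm deep in its centre, in which the probe starts. Origin at the centre of its underside
- slide_case: closed grey slide case 80 x 28 x 14 mm, lying; bystander, loose, origin at the centre of its underside
- tweezers: steel tweezers 110 mm long, 6 mm high, lying along its x axis; bystander, loose, origin at the centre of its underside
- dish: covered clear culture dish, 60 mm across, 16 mm high; bystander, loose, origin at the centre of its underside
- beaker: open glass beaker, 68 mm across, 90 mm high; bystander, loose, origin at the centre of its underside
- bottle: glass reagent bottle with blue cap, 70 mm across, 150 mm high; bystander, loose, origin at the centre of its underside
- jar: amber glass jar, 60 mm across, 90 mm high; bystander, loose, origin at the centre of its underside
- tip_box: closed tip box 120 x 80 x 63 mm; bystander, loose, origin at the centre of its underside
- tube_rack: white rack of capped tubes 160 x 70 mm, 74 mm high; bystander, loose, origin at the centre of its underside
Not all that is in view belongs to the job. Of the things shaped like the probe, the steel one is meant.

How it is judged:
On the way, in this order (a step that is already met when the one before it is completed fails the run):
1. the probe is lifted out of the stand: its tip is more than 80 mm above the table (height (world z) of probe_tip above 0.08 m), for 0.1 s.
2. the probe is in the wide well: its tip is more than 25 mm below the mouth (horizontal distance between probe_tip and well_mouth below 0.005 m and angle between probe's own z axis and vertical below 0.12 rad and z of probe_tip in the frame of well_mouth below -0.025 m), for 0.1 s.
3. the tip has pressed the well's floor down to its stop (horizontal distance between probe_tip and well_mouth below 0.005 m and angle between probe's own z axis and vertical below 0.12 rad and value of joint floor_pad above 0.0022 m), for 0.2 s.
At the end, for the whole second after the job is handed in: The probe stands released and at rest in the wide well: tip within 5 mm of the well's axis, tilt under 0.12 rad, the floor pad pressed down by more than 2.2 mm of its 3 mm, and the collar's underside within 2.5 mm of the block's top face (all of step 3 and z of collar_face in the frame of well_mouth between -0.0025 and 0.0025 m and linear speed of probe below 0.01 m/s and contact force between the fingers and probe below 0.1 N); the robot touches nothing.
It fails at once if the probe's tip is rammed: more than 20 N on it (contact force between probe_tip and anything else above 20 N).
It fails at once if a bystander is moved by more than 30 mm (distance of any of slide_case, tweezers, dish, beaker, bottle, jar, tip_box, tube_rack from where it was at the start of the episode above 0.03 m).
It also fails if it takes over 45 s, if anything falls off the work surface, if the arm or the gripper's body presses on something with over 40 N, if the wrist force passes 120 N, or if a joint passes its speed limit or range.

## Working session

There is one attempt and no reset: what is moved stays moved. The work goes in short steps, Python scripts to look and compute and a tool call to move; the robot and the scene stay as the last step left them, time stands still between calls to the robot, and variables do not carry over. Pictures are saved under pics/ and viewed, about 8 in all and at most 12, crops included, and the job is handed in when it is done.

Besides the shell and the picture viewer there is one more tool, called after "Call:" by a JSON object that holds its "fn" and its "kwargs", one argument or row to a line. servo_tool: Moves the arm, as the interface text tells. Its arguments: {"type":"object","properties":{"deltas":{"type":"array"},"claw":{"type":"number"},"force":{"type":"number"}},"required":["deltas"]}

```bash
mkdir -p pics
cat > h.py <<'E'
import numpy as np,cv2
from plant import *
def proj(n,X):
    c=calibration(n);p=np.array(c["R"])@np.array(X)+np.array(c["t"]).ravel();u=np.array(c["intrinsics"])@p;return (u[:2]/u[2]).round(1)
E
python3 - <<'E'
from h import *
s=get_state();print(s["time"],s["eef_pos"],s["tcp_rot"],s["contact_force"],grip_depth)
a=read_camera("scene");b=read_camera("top")
cv2.imwrite("pics/scene.png",cv2.resize(a,(800,600)));cv2.imwrite("pics/top.png",cv2.resize(b,(800,600)))
for n in ("scene","top"):
  for q in ("probe","collar","heater","stand"):
    for d in recognise(n,q)[:4]:print(n,q,np.round(d["at"],3),round(d["p"],2),proj(n,d["at"])*800/512)
E
```

```text
0.0 [0.24543441 0.62802398 0.20941167] [-0.39903872  0.58478399  0.39830351  0.58322388] [-0.09784479 -0.25193856  0.78181384] 0.0187
scene probe [ 0.569 -0.282  0.117] 0.68 [237.34375 346.09375]
scene probe [ 0.56  -0.179  0.134] 0.57 [289.6875  311.71875]
scene probe [ 0.464 -0.138  0.123] 0.46 [288.59375 270.     ]
scene collar [ 0.566 -0.281  0.048] 0.59 [244.375 368.125]
scene collar [ 0.558 -0.183  0.061] 0.54 [292.65625 337.1875 ]
scene heater [0.556 0.18  0.054] 0.71 [462.1875  261.40625]
scene stand [ 0.57  -0.185  0.038] 0.83 [296.09375 349.84375]
top probe [ 0.554 -0.278  0.111] 0.65 [520.      322.65625]
top probe [ 0.549 -0.177  0.148] 0.49 [475.9375  321.40625]
top heater [0.511 0.194 0.052] 0.83 [308.125   341.09375]
top heater [ 0.737 -0.191  0.104] 0.68 [479.6875  242.34375]
top stand [ 0.546 -0.176  0.041] 0.87 [470.625  329.6875]
```

View pics/scene.png

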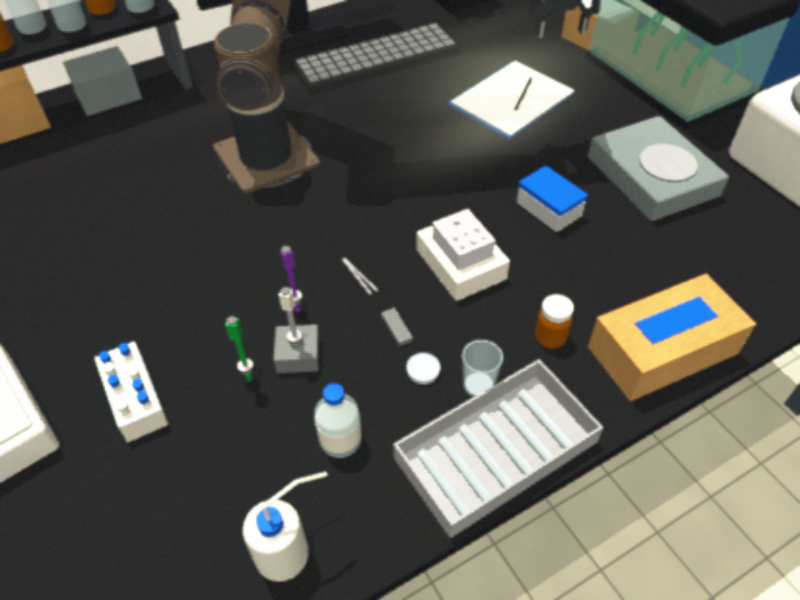

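View pics/top.png

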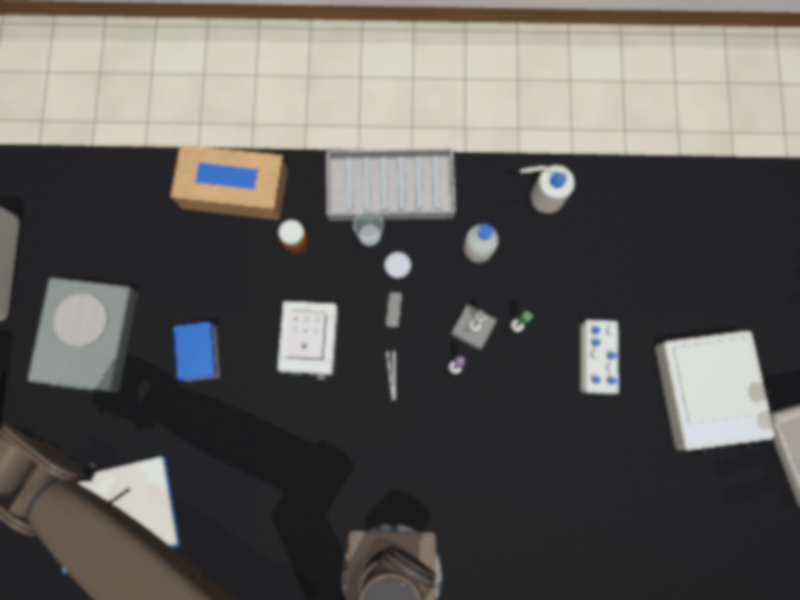

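The scene view holds three look-alikes: purple (288,262), green (237,345), and a white-handled steel one in the grey stand (290,315). Only the last is steel and stands in the stand, so I choose it. The heater is at scene (462,250), top (307,338). Its wide well is the dark hole at top (304,346), with the knob on the robot side. I'll go over the heater first for a wrist view.

Call:
{"fn": "servo_tool", "kwargs": {
  "deltas": [
    [[0.1, -0.18, 0.1, 0], [0.2, -0.36, 0.2, 0], [0.3, -0.54, 0.3, 0], [0.4, -0.72, 0.4, 0], [0.5, -0.9, 0.5, 0]]
  ],
  "claw": 0
}}

```text
time: 1.0
eef_pos: [0.2961, 0.5379, 0.2613]
tcp_rot: [-0.399, 0.584, 0.399, 0.584]
contact_force: [0.4, -0.7, -0.8]
opening: 0.503
```

Call:
{"fn": "servo_tool", "kwargs": {
  "deltas": [
    [[0.1, -0.18, 0.1, 0], [0.2, -0.36, 0.2, 0], [0.3, -0.54, 0.3, 0], [0.4, -0.72, 0.4, 0], [0.5, -0.9, 0.5, 0]]
  ]
}}

```text
time: 1.5
eef_pos: [0.3461, 0.4479, 0.3115]
tcp_rot: [-0.399, 0.584, 0.399, 0.584]
contact_force: [-0.0, -0.4, 0.5]
opening: 0.5
```

Call:
{"fn": "servo_tool", "kwargs": {
  "deltas": [
    [[0.1, -0.18, 0, 0], [0.2, -0.36, 0, 0], [0.3, -0.54, 0, 0], [0.4, -0.72, 0, 0], [0.5, -0.9, 0, 0]]
  ]
}}

```text
time: 2.0
eef_pos: [0.3961, 0.3579, 0.311]
tcp_rot: [-0.399, 0.584, 0.399, 0.584]
contact_force: [-0.1, 0.2, 0.1]
opening: 0.503
```

Call:
{"fn": "servo_tool", "kwargs": {
  "deltas": [
    [[0.1, -0.18, 0, 0], [0.2, -0.36, 0, 0], [0.3, -0.54, 0, 0], [0.4, -0.72, 0, 0], [0.5, -0.9, 0, 0]]
  ]
}}

```text
time: 2.5
eef_pos: [0.4461, 0.2679, 0.311]
tcp_rot: [-0.399, 0.584, 0.399, 0.584]
contact_force: [0.2, 0.5, -0.2]
opening: 0.497
```

Call:
{"fn": "servo_tool", "kwargs": {
  "deltas": [
    [[0.1, -0.18, 0, 0], [0.2, -0.36, 0, 0], [0.3, -0.54, 0, 0], [0.4, -0.72, 0, 0], [0.4, -0.72, 0, 0]]
  ]
}}

```text
time: 3.0
eef_pos: [0.4866, 0.195, 0.3109]
tcp_rot: [-0.398, 0.585, 0.398, 0.585]
contact_force: [-0.8, 0.0, -0.3]
opening: 0.497
```

```bash
cat >> h.py <<'E'
from scipy.spatial.transform import Rotation as Ro
def wcam(s):
    c=calibration("wrist");T=np.eye(4);T[:3,:3]=Ro.from_quat(s["tcp_rot"]).as_matrix();T[:3,3]=s["eef_pos"]
    return T@np.array(c["T_tool_cam"]),np.array(c["intrinsics"])
def ray(s,uv):
    T,K=wcam(s);d=(np.array(uv)-K[:2,2])/[K[0,0],K[1,1]];r=np.hypot(*d)
    v=np.r_[d/r*np.sin(r),np.cos(r)] if r>1e-9 else np.array([0,0,1.]);return T[:3,3],T[:3,:3]@v
def onz(s,uv,z):
    o,d=ray(s,uv);return o+d*(z-o[2])/d[2]
def wproj(s,X):
    T,K=wcam(s);p=np.linalg.inv(T)@np.r_[X,1];r=np.arctan2(np.hypot(p[0],p[1]),p[2]);e=p[:2]/max(np.hypot(p[0],p[1]),1e-9)
    return K[:2,2]+e*r*[K[0,0],K[1,1]]
E
python3 - <<'E'
from h import *
import pickle
s=get_state();a=read_camera("wrist");pickle.dump((s,a),open("w1.pkl","wb"));cv2.imwrite("pics/w1.png",cv2.resize(a,(800,600)))
print(s["time"],s["eef_pos"],s["tcp_rot"],s["opening"])
T,K=wcam(s);print(T.round(3),K)
for q in ("heater","well_mouth"):
  for d in recognise("wrist",q)[:4]:print(q,np.round(d["at"],4),round(d["p"],2),wproj(s,d["at"])*800/512)
E
```

```text
3.0 [0.48664954 0.19500472 0.3108829 ] [-0.39805165  0.58455907  0.39761661  0.58459098] 0.4969493749184054
[[ 0.369  0.887  0.277  0.417]
 [ 0.93  -0.352 -0.109  0.222]
 [ 0.     0.298 -0.955  0.473]
 [ 0.     0.     0.     1.   ]] [[297.31863964   0.         254.06235141]
 [  0.         297.31863964 191.72984549]
 [  0.           0.           1.        ]]
heater [0.5039 0.2024 0.0747] 0.69 [412.54302742 260.63540029]
well_mouth [0.5057 0.2033 0.0792] 0.87 [414.42461573 263.26433637]
```

View pics/w1.png

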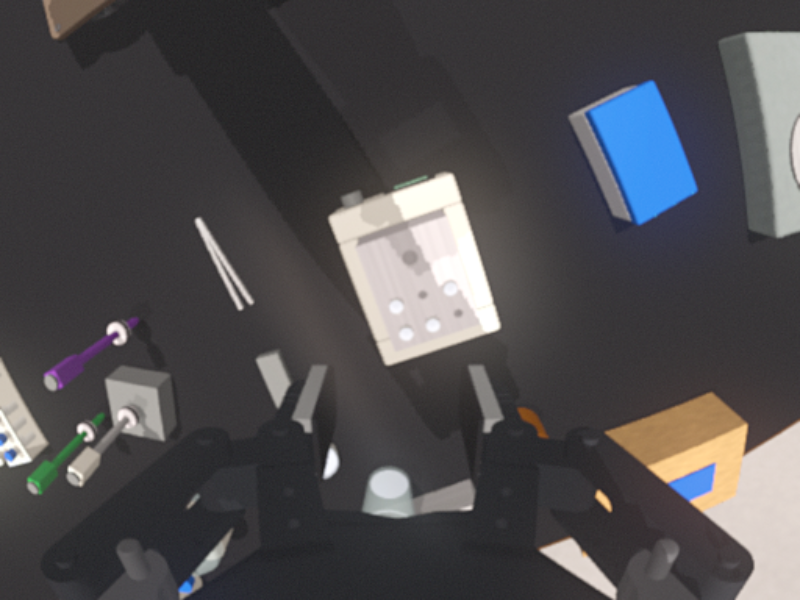

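The wide well is the dark hole at (410,257) in the wrist view. The caps and narrow holes lie below it, towards +x. Next I fix its position and move on towards the probe.

Run:
```python
from h import *
import pickle
s,a=pickle.load(open("w1.pkl","rb"));g=cv2.cvtColor(a,cv2.COLOR_BGR2GRAY).astype(int)
print(g[156:176,252:274])
for uv in [(410,257),(423,294),(458,313)]:print(uv,onz(s,np.array(uv)*.64,.095).round(4))
```

```text
[[184 184 183 183 188 187 189 187 187 187 185 185 185 189 203 218 229 236
  238 240 241 242]
 [183 184 184 184 186 187 187 188 187 185 185 185 186 187 188 193 208 228
  238 239 242 242]
 [185 183 184 185 186 188 187 188 188 186 186 185 187 188 186 184 193 218
  236 240 241 241]
 [196 187 183 185 185 187 188 186 184 180 180 181 183 186 186 184 188 205
  229 239 240 241]
 [204 194 185 183 186 187 184 179 173 169 167 167 172 179 186 187 186 195
  221 238 240 241]
 [207 199 185 184 185 183 176 166 160 159 157 157 157 165 177 184 187 192
  218 235 239 241]
 [209 201 189 184 183 178 165 157 154 158 156 154 151 155 168 179 186 189
  206 228 239 241]
 [209 203 195 187 184 170 157 153 156 155 157 154 151 152 159 174 185 185
  196 222 237 240]
 [210 209 202 195 190 171 153 154 156 156 158 157 154 149 156 172 183 186
  193 218 236 239]
 [210 211 207 206 196 173 154 153 156 157 156 157 154 151 156 171 183 186
  188 205 227 239]
 [210 211 210 211 203 183 159 152 154 157 156 156 152 150 160 176 185 185
  186 195 219 233]
 [209 209 211 210 208 194 169 157 155 154 155 153 153 155 168 181 188 188
  1
[... 162 characters left out ...]
 181 185 185 187 188
  186 187 186 185]
 [209 210 209 211 212 211 210 205 195 186 183 182 183 188 187 186 187 187
  187 187 186 186]
 [212 210 210 210 211 211 211 209 203 196 196 190 189 187 188 186 186 187
  188 186 187 186]
 [213 210 210 209 210 210 211 209 208 206 203 200 198 189 186 186 185 187
  188 186 188 191]
 [214 211 211 210 210 209 210 210 210 210 211 210 204 192 188 186 186 186
  188 192 198 203]
 [214 211 212 209 210 210 210 210 209 210 211 212 210 199 189 186 185 188
  195 205 209 211]
 [214 212 210 209 210 209 210 210 209 210 210 212 211 204 193 189 188 191
  201 211 212 211]]
(410, 257) [0.4958 0.2026 0.095 ]
(423, 294) [0.5298 0.2012 0.095 ]
(458, 313) [0.5571 0.2235 0.095 ]
```

Call:
{"fn": "servo_tool", "kwargs": {
  "deltas": [
    [[0.04, -0.18, 0, 0], [0.08, -0.36, 0, 0], [0.12, -0.54, 0, 0], [0.16, -0.72, 0, 0], [0.2, -0.9, 0, 0]]
  ]
}}

```text
time: 3.65
eef_pos: [0.5056, 0.107, 0.311]
tcp_rot: [-0.399, 0.584, 0.399, 0.584]
contact_force: [-0.7, -0.0, 1.1]
opening: 0.5
```

Call:
{"fn": "servo_tool", "kwargs": {
  "deltas": [
    [[0, -0.2, 0, 0], [0, -0.4, 0, 0], [0, -0.6, 0, 0], [0, -0.8, 0, 0], [0, -0.9, 0, 0]]
  ]
}}

```text
time: 4.15
eef_pos: [0.5057, 0.0164, 0.3109]
tcp_rot: [-0.399, 0.584, 0.399, 0.584]
contact_force: [-0.7, -0.1, -0.4]
opening: 0.499
```

Call:
{"fn": "servo_tool", "kwargs": {
  "deltas": [
    [[0, -0.2, 0, 0], [0, -0.4, 0, 0], [0, -0.6, 0, 0], [0, -0.8, 0, 0], [0, -0.9, 0, 0]]
  ]
}}

```text
time: 4.65
eef_pos: [0.5059, -0.0737, 0.3109]
tcp_rot: [-0.399, 0.584, 0.399, 0.584]
contact_force: [-0.0, -0.2, -1.1]
opening: 0.501
```

Call:
{"fn": "servo_tool", "kwargs": {
  "deltas": [
    [[0, -0.2, 0, 0], [0, -0.4, 0, 0], [0, -0.6, 0, 0], [0, -0.8, 0, 0], [0, -0.8, 0, 0]]
  ]
}}

```text
time: 5.15
eef_pos: [0.5059, -0.1542, 0.3107]
tcp_rot: [-0.398, 0.584, 0.398, 0.584]
contact_force: [-0.0, 0.0, 0.5]
opening: 0.496
```

Run:
```python
from h import *
import pickle
s=get_state();a=read_camera("wrist");pickle.dump((s,a),open("w2.pkl","wb"))
print(s["time"],s["eef_pos"],s["tcp_rot"],s["opening"])
for q in ("probe","collar","stand"):
  for d in recognise("wrist",q)[:4]:print(q,np.round(d["at"],4),round(d["p"],2),wproj(s,d["at"]))
c=wproj(s,[.556,-.18,.15]);print(c);u,v=c.astype(int)
x0=max(0,u-80);y0=max(0,v-60);print(x0,y0)
cv2.imwrite("pics/w2.png",cv2.resize(a[y0:y0+140,x0:x0+180],None,fx=4.4,fy=4.2,interpolation=cv2.INTER_CUBIC))
```

```text
5.15 [ 0.50593221 -0.1542154   0.31065452] [-0.39814818  0.58433204  0.39831452  0.58427703] 0.49631453069048137
probe [ 0.5506 -0.1818  0.1542] 0.93 [246.39811014 214.53445819]
probe [ 0.4608 -0.1328  0.1646] 0.74 [257.69510337 126.3193095 ]
probe [ 0.5541 -0.2758  0.1348] 0.71 [180.23475227 235.74856373]
collar [ 0.5509 -0.2735  0.044 ] 0.64 [193.8061513  208.39348043]
collar [ 0.5518 -0.1769  0.063 ] 0.56 [251.35769168 190.73098255]
collar [ 0.453  -0.1332  0.0462] 0.56 [254.3674292 114.6724499]
stand [ 0.5468 -0.1725  0.0379] 0.95 [252.96589898 181.92651734]
[249.63785533 216.67067501]
169 156
```

View pics/w2.png

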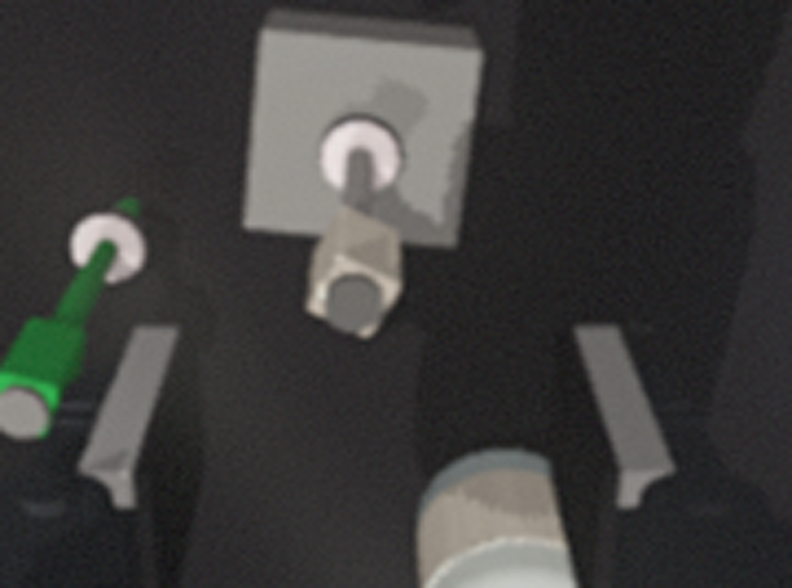

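Run:
```python
from h import *
import pickle
s,a=pickle.load(open("w2.pkl","rb"))
f=lambda p:np.array([169+p[0]/4.4,156+p[1]/4.2])-.4
P=[onz(s,f(p),.18) for p in [(306,305),(363,338),(402,290)]]
for p in P:print(p.round(4))
for i in (0,1):
  d=P[i+1]-P[i];print(np.hypot(*d[:2]),np.degrees(np.arctan2(d[1],d[0]))%90)
print("top c",(P[0]+P[2])/2, "button",onz(s,f((354,304)),.183))
print("stand-hole/collar top ctr (z=.062)",onz(s,f((361,155)),.06))
R=Ro.from_quat(s["tcp_rot"]).as_matrix();print(R.round(3),np.degrees(np.arctan2(R[1,2],R[0,2])))
g=a[156:300,169:349]
cv2.imwrite("pics/w3.png",cv2.resize(a[205:245,225:275],None,fx=14,fy=14,interpolation=cv2.INTER_CUBIC))
```

```text
[ 0.5528 -0.1917  0.18  ]
[ 0.5667 -0.1822  0.18  ]
[ 0.5575 -0.1682  0.18  ]
0.01683217019741146 34.472816949237554
0.01667190416915092 33.41511976360067
top c [ 0.55517544 -0.17995838  0.18      ] button [ 0.55562659 -0.18005294  0.183     ]
stand-hole/collar top ctr (z=.062) [ 0.55477691 -0.17922789  0.06      ]
[[-0.    -0.931  0.366]
 [ 0.     0.366  0.931]
 [-1.     0.     0.   ]] 68.55258409086467
```

View pics/w3.png

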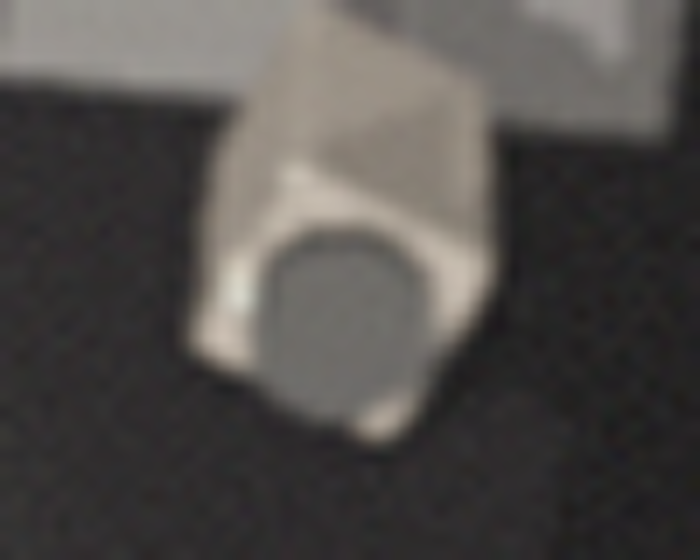

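The close crop confirms the choice: white square handle, grey button, steel rod, in the grey stand. The handle yaw is about 34°. I turn -34.5°, line up and descend.

Call:
{"fn": "servo_tool", "kwargs": {
  "deltas": [
    [[0.1, -0.06, -0.1, -0.08], [0.2, -0.12, -0.2, -0.16], [0.3, -0.18, -0.3, -0.24], [0.4, -0.22, -0.5, -0.32], [0.49, -0.257, -0.7, -0.383]]
  ]
}}

```text
time: 5.85
eef_pos: [0.5557, -0.1782, 0.2408]
tcp_rot: [-0.207, 0.676, 0.206, 0.677]
contact_force: [0.2, -0.0, -0.4]
opening: 0.496
```

Call:
{"fn": "servo_tool", "kwargs": {
  "deltas": [
    [[0, 0, -0.25, 0], [0, 0, -0.5, 0], [0, 0, -0.75, 0], [0, 0, -1, 0], [0, 0, -1, 0]]
  ]
}}

```text
time: 6.35
eef_pos: [0.5523, -0.1766, 0.1365]
tcp_rot: [-0.206, 0.678, 0.21, 0.674]
contact_force: [-0.9, 1.0, -0.2]
opening: 0.498
```

Call:
{"fn": "servo_tool", "kwargs": {
  "deltas": [
    [[0, 0, 0, 0], [0, 0, 0, 0], [0, 0, 0, 0], [0, 0, 0, 0], [0, 0, 0, 0]]
  ],
  "claw": -1,
  "force": 50
}}

```text
time: 6.85
eef_pos: [0.5559, -0.1795, 0.1428]
tcp_rot: [-0.209, 0.675, 0.207, 0.677]
contact_force: [-0.1, 0.6, 3.9]
opening: 0.196
```

Run:
```python
from h import *
s=get_state();a=read_camera("wrist");print(s["time"],s["eef_pos"],s["opening"],s["contact_force"],s["wrist_torque"])
cv2.imwrite("pics/w4.png",cv2.resize(a,(800,600)))
```

```text
6.85 [ 0.55591425 -0.1795251   0.14275319] 0.19590828478156116 [-0.06416094  0.63001313  3.88450529] [ 0.08939448 -0.06649434 -0.00450623]
```

View pics/w4.png

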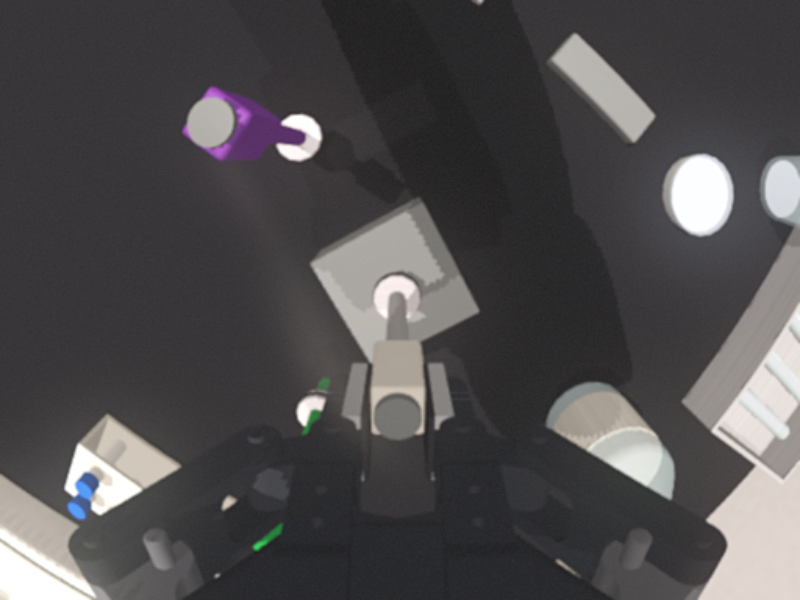

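Call:
{"fn": "servo_tool", "kwargs": {
  "deltas": [
    [[0, 0, 0, 0], [0, 0, 0.05, 0], [0, 0, 0.2, 0], [0, 0, 0.4, 0], [0, 0, 0.7, 0]]
  ]
}}

```text
time: 7.4
eef_pos: [0.553, -0.1783, 0.2096]
tcp_rot: [-0.206, 0.678, 0.209, 0.674]
contact_force: [0.5, -0.4, -2.2]
opening: 0.2
```

Call:
{"fn": "servo_tool", "kwargs": {
  "deltas": [
    [[0, 0, 0.2, 0], [0, 0, 0.4, 0], [0, 0, 0.6, 0], [0, 0, 0.7, 0], [0, 0, 0.7, 0]]
  ]
}}

```text
time: 7.9
eef_pos: [0.5553, -0.1794, 0.2829]
tcp_rot: [-0.209, 0.675, 0.207, 0.677]
contact_force: [-0.1, -0.3, -1.5]
opening: 0.198
```

Call:
{"fn": "servo_tool", "kwargs": {
  "deltas": [
    [[-0.03, 0.2, 0, 0], [-0.06, 0.4, 0, 0], [-0.09, 0.6, 0, 0], [-0.12, 0.8, 0, 0], [-0.15, 0.95, 0, 0]]
  ]
}}

```text
time: 8.4
eef_pos: [0.5387, -0.0814, 0.2796]
tcp_rot: [-0.208, 0.676, 0.209, 0.675]
contact_force: [0.1, -0.2, -1.2]
opening: 0.196
```

Call:
{"fn": "servo_tool", "kwargs": {
  "deltas": [
    [[-0.03, 0.2, 0, 0], [-0.06, 0.4, 0, 0], [-0.09, 0.6, 0, 0], [-0.12, 0.8, 0, 0], [-0.15, 0.95, 0, 0]]
  ]
}}

```text
time: 8.9
eef_pos: [0.5239, 0.013, 0.2801]
tcp_rot: [-0.208, 0.676, 0.208, 0.675]
contact_force: [-0.3, 0.8, -0.8]
opening: 0.195
```

Call:
{"fn": "servo_tool", "kwargs": {
  "deltas": [
    [[-0.03, 0.2, 0, 0], [-0.06, 0.4, 0, 0], [-0.09, 0.6, 0, 0], [-0.12, 0.8, 0, 0], [-0.15, 0.95, 0, 0]]
  ]
}}

```text
time: 9.4
eef_pos: [0.5091, 0.1075, 0.2804]
tcp_rot: [-0.208, 0.676, 0.208, 0.676]
contact_force: [-0.5, -0.2, -1.7]
opening: 0.195
```

Call:
{"fn": "servo_tool", "kwargs": {
  "deltas": [
    [[-0.03, 0.2, 0, 0], [-0.06, 0.4, 0, 0], [-0.09, 0.6, 0, 0], [-0.11, 0.75, 0, 0], [-0.11, 0.75, 0, 0]]
  ]
}}

```text
time: 9.9
eef_pos: [0.4982, 0.1825, 0.2806]
tcp_rot: [-0.209, 0.676, 0.209, 0.675]
contact_force: [0.3, -0.9, -1.2]
opening: 0.194
```

Run:
```python
from h import *
import pickle
s=get_state();a=read_camera("wrist");pickle.dump((s,a),open("w5.pkl","wb"));print(s["time"],s["eef_pos"],s["opening"],s["contact_force"],s["wrist_torque"])
x,y,z=s["eef_pos"]
print("tip exp",wproj(s,[x,y,z-.131]),"well exp",wproj(s,[.4955,.202,.095]))
for q in ("probe","collar","heater"):
  for d in recognise("wrist",q)[:3]:print(q,np.round(d["at"],4),round(d["p"],2),wproj(s,d["at"]))
u,v=wproj(s,[.4955,.202,.095]).astype(int);x0=max(0,u-80);y0=max(0,v-60);print(x0,y0)
cv2.imwrite("pics/w5.png",cv2.resize(a[y0:y0+120,x0:x0+160],None,fx=5,fy=5,interpolation=cv2.INTER_CUBIC))
```

```text
9.9 [0.49823185 0.18245709 0.28061733] 0.19356369848396485 [ 0.27050675 -0.94328817 -1.15740138] [-0.01034796 -0.02581829  0.03788112]
tip exp [254.02067798 176.51636382] well exp [261.39392293 150.64982596]
probe [0.4918 0.1873 0.301 ] 0.95 [249.12755457 233.72953907]
collar [0.4972 0.186  0.201 ] 0.6 [255.36750541 187.4874148 ]
heater [0.5096 0.2079 0.0962] 0.87 [274.05846833 153.40381309]
heater [0.4937 0.1846 0.2003] 0.29 [251.03493379 186.34118628]
181 90
```

View pics/w5.png

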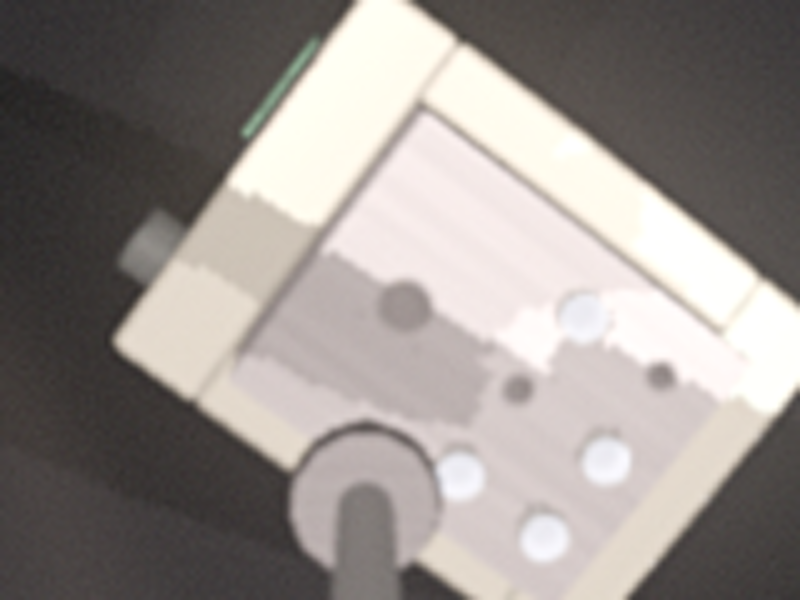

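Run:
```python
from h import *
import pickle
s,a=pickle.load(open("w5.pkl","rb"));x,y,z=s["eef_pos"]
for h in (.195,.2,.205):print(h,wproj(s,[x,y,h]),onz(s,(254.2,189.3),h))
w=onz(s,(261.7,151.1),.095);print("well",w)
# refined well blob
r=a[140:163,250:274].astype(float).sum(2);print(onz(s,(261.4,150.9),.095), x,y)
```

```text
0.195 [254.02473427 189.40216706] [0.49830588 0.18261987 0.195     ]
0.2 [254.0255146  191.09204856] [0.4974548  0.18386511 0.2       ]
0.205 [254.02632564 192.84663478] [0.49660372 0.18511036 0.205     ]
well [0.49610722 0.20175957 0.095     ]
[0.4956777  0.20175751 0.095     ] 0.4982318511002734 0.1824570885947395
```

Call:
{"fn": "servo_tool", "kwargs": {
  "deltas": [
    [[-0.01, 0.08, 0, 0], [-0.025, 0.195, 0, 0], [-0.025, 0.195, -0.2, 0], [-0.025, 0.195, -0.4, 0], [-0.025, 0.195, -0.4, 0]]
  ],
  "force": 30
}}

```text
time: 10.6
eef_pos: [0.4943, 0.2006, 0.2374]
tcp_rot: [-0.208, 0.678, 0.208, 0.674]
contact_force: [-1.2, 0.1, -2.3]
opening: 0.196
```

Run:
```python
from h import *
s=get_state();print(s["time"],s["eef_pos"],s["contact_force"],s["wrist_torque"],s["opening"])
a=read_camera("wrist");b=read_camera("scene");c=read_camera("top")
u,v=proj("scene",[.4958,.2018,.12]).astype(int);print(u,v)
A=cv2.resize(a[110:230,200:320],(400,400),interpolation=cv2.INTER_CUBIC);B=cv2.resize(b[v-40:v+20,u-30:u+30],(400,400),interpolation=cv2.INTER_CUBIC)
cv2.imwrite("pics/w6.png",np.hstack([A,B]))
```

```text
10.6 [0.49428317 0.20061737 0.23738591] [-1.16169092  0.12594849 -2.31781212] [ 0.01969176 -0.00143789 -0.01788912] 0.19617929397711498
291 137
```

View pics/w6.png

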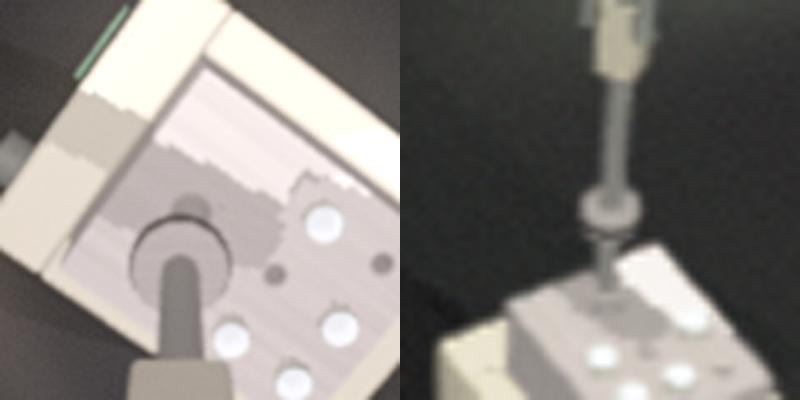

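Run:
```python
from h import *
s=get_state();x,y,z=s["eef_pos"];print(s["time"],s["eef_pos"],s["contact_force"],s["opening"])
for h in (.10,.105,.11):print(proj("scene",[x,y,h]))
print(proj("scene",[.4958,.2018,.095]),proj("scene",[.5058,.2018,.095]),proj("scene",[.4958,.2118,.095]))
print("top of well circle px", wproj(s,[.4958,.2018,.095]), "seen edge ~",200+192*.3,110+193*.3)
for t in np.radians([0,45,90,135,180,225,270,315]):print(wproj(s,[.4958+.0072*np.cos(t),.2018+.0072*np.sin(t),.095]))
```

```text
10.75 [0.49676047 0.2008082  0.24177942] [ 0.2048505   0.39950228 -1.11403848] 0.1952217483020431
[291.5 142.1]
[291.6 140.9]
[291.6 139.7]
[291.5 142.9] [293.3 144.9] [294.2 141.7]
top of well circle px [253.58258233 171.54824957] seen edge ~ 257.6 167.9
[259.14870138 175.20680986]
[260.20623333 170.30504908]
[257.3737581 166.0975213]
[252.29483801 165.08376387]
[247.98052822 167.87277431]
[246.97332185 172.79566555]
[249.82742887 176.95403279]
[254.85602178 177.94665812]
```

Call:
{"fn": "servo_tool", "kwargs": {
  "deltas": [
    [[-0.01, 0.01, 0, 0], [-0.01, 0.01, -0.06, 0], [-0.01, 0.01, -0.12, 0], [-0.01, 0.01, -0.18, 0], [-0.01, 0.01, -0.22, 0]]
  ]
}}

```text
time: 11.25
eef_pos: [0.4951, 0.2014, 0.2179]
tcp_rot: [-0.208, 0.676, 0.208, 0.676]
contact_force: [0.1, -0.8, -1.5]
opening: 0.194
```

```bash
cat > st.py <<'E'
from h import *
s=get_state();read_camera("wrist");read_camera("wrist");s=get_state()
print(s["time"],np.round(s["eef_pos"],4),np.round(s["contact_force"],1),np.round(s["wrist_torque"],2),round(s["opening"],3))
E
python3 st.py
```

```text
11.35 [0.495  0.2014 0.2177] [ 0.7  0.4 -1.3] [ 0.05 -0.09  0.01] 0.193
```

Call:
{"fn": "servo_tool", "kwargs": {
  "deltas": [
    [[0, 0, -0.04, 0], [0, 0, -0.08, 0], [0, 0, -0.12, 0], [0, 0, -0.16, 0], [0, 0, -0.2, 0]]
  ]
}}

```text
time: 11.85
eef_pos: [0.4953, 0.2014, 0.1985]
tcp_rot: [-0.208, 0.676, 0.208, 0.676]
contact_force: [-0.1, -0.9, -1.2]
opening: 0.196
```

```bash
python3 st.py
```

```text
11.95 [0.4951 0.2015 0.198 ] [-0.5  0.2 -1.4] [ 0.1  -0.04  0.03] 0.195
```

Tip about 30 mm deep, no contact forces. Now slow steps, looking for the collar's contact.

Call:
{"fn": "servo_tool", "kwargs": {
  "deltas": [
    [[0, 0, -0.01, 0], [0, 0, -0.02, 0], [0, 0, -0.03, 0], [0, 0, -0.04, 0], [0, 0, -0.05, 0]]
  ]
}}

```text
time: 12.45
eef_pos: [0.4953, 0.2014, 0.1938]
tcp_rot: [-0.208, 0.676, 0.208, 0.676]
contact_force: [0.2, 0.7, -1.3]
opening: 0.194
```

Call:
{"fn": "servo_tool", "kwargs": {
  "deltas": [
    [[0, 0, -0.01, 0], [0, 0, -0.02, 0], [0, 0, -0.03, 0], [0, 0, -0.04, 0], [0, 0, -0.04, 0]]
  ]
}}

```text
time: 12.95
eef_pos: [0.4953, 0.2014, 0.1896]
tcp_rot: [-0.208, 0.676, 0.208, 0.676]
contact_force: [0.4, 0.1, -1.7]
opening: 0.197
```

Call:
{"fn": "servo_tool", "kwargs": {
  "deltas": [
    [[0, 0, -0.008, 0], [0, 0, -0.016, 0], [0, 0, -0.024, 0], [0, 0, -0.03, 0], [0, 0, -0.03, 0]]
  ]
}}

```text
time: 13.45
eef_pos: [0.4956, 0.2015, 0.1877]
tcp_rot: [-0.208, 0.676, 0.208, 0.676]
contact_force: [-0.7, 0.1, 3.8]
opening: 0.195
```

Call:
{"fn": "servo_tool", "kwargs": {
  "deltas": [
    [[0, 0, -0.008, 0], [0, 0, -0.016, 0], [0, 0, -0.024, 0], [0, 0, -0.03, 0], [0, 0, -0.03, 0]]
  ]
}}

```text
time: 13.95
eef_pos: [0.4955, 0.2015, 0.1837]
tcp_rot: [-0.208, 0.676, 0.208, 0.676]
contact_force: [-0.9, -0.5, 3.9]
opening: 0.199
```

Call:
{"fn": "servo_tool", "kwargs": {
  "deltas": [
    [[0, 0, -0.006, 0], [0, 0, -0.012, 0], [0, 0, -0.018, 0], [0, 0, -0.025, 0], [0, 0, -0.025, 0]]
  ]
}}

```text
time: 14.45
eef_pos: [0.4954, 0.2015, 0.1812]
tcp_rot: [-0.208, 0.676, 0.208, 0.676]
contact_force: [-0.3, 0.5, 2.8]
opening: 0.191
```

Call:
{"fn": "servo_tool", "kwargs": {
  "deltas": [
    [[0, 0, -0.006, 0], [0, 0, -0.012, 0], [0, 0, -0.018, 0], [0, 0, -0.025, 0], [0, 0, -0.025, 0]]
  ]
}}

```text
time: 14.95
eef_pos: [0.4953, 0.2015, 0.1787]
tcp_rot: [-0.208, 0.676, 0.208, 0.676]
contact_force: [0.0, 1.1, 3.1]
opening: 0.191
```

Call:
{"fn": "servo_tool", "kwargs": {
  "deltas": [
    [[0, 0, -0.006, 0], [0, 0, -0.012, 0], [0, 0, -0.018, 0], [0, 0, -0.025, 0], [0, 0, -0.025, 0]]
  ]
}}

```text
time: 15.45
eef_pos: [0.4953, 0.2014, 0.1761]
tcp_rot: [-0.208, 0.676, 0.208, 0.676]
contact_force: [0.2, -1.0, 4.4]
opening: 0.193
```

Call:
{"fn": "servo_tool", "kwargs": {
  "deltas": [
    [[0, 0, -0.006, 0], [0, 0, -0.012, 0], [0, 0, -0.018, 0], [0, 0, -0.025, 0], [0, 0, -0.025, 0]]
  ]
}}

```text
time: 15.95
eef_pos: [0.4953, 0.2014, 0.1736]
tcp_rot: [-0.208, 0.676, 0.208, 0.676]
contact_force: [-0.7, -0.2, 3.2]
opening: 0.195
```

Call:
{"fn": "servo_tool", "kwargs": {
  "deltas": [
    [[0, 0, -0.006, 0], [0, 0, -0.012, 0], [0, 0, -0.018, 0], [0, 0, -0.025, 0], [0, 0, -0.025, 0]]
  ]
}}

```text
time: 16.45
eef_pos: [0.4953, 0.2014, 0.1712]
tcp_rot: [-0.208, 0.676, 0.208, 0.676]
contact_force: [0.3, 0.1, 2.3]
opening: 0.192
```

Call:
{"fn": "servo_tool", "kwargs": {
  "deltas": [
    [[0, 0, -0.006, 0], [0, 0, -0.012, 0], [0, 0, -0.018, 0], [0, 0, -0.025, 0], [0, 0, -0.025, 0]]
  ]
}}

```text
time: 16.95
eef_pos: [0.4953, 0.2014, 0.1687]
tcp_rot: [-0.208, 0.676, 0.208, 0.676]
contact_force: [0.6, 0.1, 2.9]
opening: 0.196
```

Call:
{"fn": "servo_tool", "kwargs": {
  "deltas": [
    [[0, 0, -0.006, 0], [0, 0, -0.012, 0], [0, 0, -0.018, 0], [0, 0, -0.025, 0], [0, 0, -0.025, 0]]
  ]
}}

```text
time: 17.45
eef_pos: [0.4953, 0.2014, 0.1662]
tcp_rot: [-0.208, 0.676, 0.208, 0.676]
contact_force: [-0.5, 0.6, 3.2]
opening: 0.199
```

Call:
{"fn": "servo_tool", "kwargs": {
  "deltas": [
    [[0, 0, -0.006, 0], [0, 0, -0.012, 0], [0, 0, -0.018, 0], [0, 0, -0.025, 0], [0, 0, -0.025, 0]]
  ]
}}

```text
time: 17.95
eef_pos: [0.4953, 0.2014, 0.1636]
tcp_rot: [-0.208, 0.676, 0.208, 0.676]
contact_force: [0.4, 0.3, 3.7]
opening: 0.196
```

Call:
{"fn": "servo_tool", "kwargs": {
  "deltas": [
    [[0, 0, -0.006, 0], [0, 0, -0.012, 0], [0, 0, -0.018, 0], [0, 0, -0.025, 0], [0, 0, -0.025, 0]]
  ]
}}

```text
time: 18.45
eef_pos: [0.4953, 0.2014, 0.1611]
tcp_rot: [-0.208, 0.676, 0.208, 0.676]
contact_force: [-1.3, 1.4, 3.0]
opening: 0.192
```

Call:
{"fn": "servo_tool", "kwargs": {
  "deltas": [
    [[0, 0, -0.006, 0], [0, 0, -0.012, 0], [0, 0, -0.018, 0], [0, 0, -0.025, 0], [0, 0, -0.025, 0]]
  ]
}}

```text
time: 18.95
eef_pos: [0.4953, 0.2014, 0.1586]
tcp_rot: [-0.208, 0.676, 0.208, 0.676]
contact_force: [0.0, 0.5, 3.2]
opening: 0.193
```

Call:
{"fn": "servo_tool", "kwargs": {
  "deltas": [
    [[0, 0, -0.006, 0], [0, 0, -0.012, 0], [0, 0, -0.018, 0], [0, 0, -0.025, 0], [0, 0, -0.025, 0]]
  ]
}}

```text
time: 19.45
eef_pos: [0.4953, 0.2014, 0.1562]
tcp_rot: [-0.208, 0.676, 0.208, 0.676]
contact_force: [-0.8, -0.6, 2.6]
opening: 0.196
```

Call:
{"fn": "servo_tool", "kwargs": {
  "deltas": [
    [[0, 0, -0.006, 0], [0, 0, -0.012, 0], [0, 0, -0.018, 0], [0, 0, -0.025, 0], [0, 0, -0.025, 0]]
  ]
}}

```text
time: 19.95
eef_pos: [0.4953, 0.2014, 0.1536]
tcp_rot: [-0.208, 0.676, 0.208, 0.676]
contact_force: [-0.7, -0.3, 3.7]
opening: 0.199
```

Call:
{"fn": "servo_tool", "kwargs": {
  "deltas": [
    [[0, 0, -0.006, 0], [0, 0, -0.012, 0], [0, 0, -0.018, 0], [0, 0, -0.025, 0], [0, 0, -0.025, 0]]
  ]
}}

```text
time: 20.45
eef_pos: [0.4953, 0.2014, 0.1512]
tcp_rot: [-0.208, 0.676, 0.208, 0.676]
contact_force: [-0.8, -0.0, 3.7]
opening: 0.196
```

Call:
{"fn": "servo_tool", "kwargs": {
  "deltas": [
    [[0, 0, -0.006, 0], [0, 0, -0.012, 0], [0, 0, -0.018, 0], [0, 0, -0.025, 0], [0, 0, -0.025, 0]]
  ]
}}

```text
time: 20.95
eef_pos: [0.4953, 0.2015, 0.1487]
tcp_rot: [-0.208, 0.676, 0.208, 0.676]
contact_force: [-0.4, 0.3, 3.9]
opening: 0.195
```

Call:
{"fn": "servo_tool", "kwargs": {
  "deltas": [
    [[0, 0, -0.005, 0], [0, 0, -0.01, 0], [0, 0, -0.015, 0], [0, 0, -0.02, 0], [0, 0, -0.02, 0]]
  ]
}}

```text
time: 21.45
eef_pos: [0.4958, 0.2015, 0.1484]
tcp_rot: [-0.208, 0.676, 0.208, 0.676]
contact_force: [-2.5, -0.2, 10.4]
opening: 0.192
```

Call:
{"fn": "servo_tool", "kwargs": {
  "deltas": [
    [[0, 0, -0.003, 0], [0, 0, -0.003, 0], [0, 0, -0.003, 0], [0, 0, 0, 0], [0, 0, 0.004, 0]]
  ]
}}

```text
time: 21.95
eef_pos: [0.4958, 0.2015, 0.1484]
tcp_rot: [-0.208, 0.675, 0.208, 0.676]
contact_force: [-0.7, -0.6, 6.6]
opening: 0.195
```

Call:
{"fn": "servo_tool", "kwargs": {
  "deltas": [
    [[0, 0, 0.004, 0], [0, 0, 0.004, 0], [0, 0, 0.004, 0], [0, 0, 0.004, 0], [0, 0, 0.004, 0]]
  ],
  "claw": 0
}}

```text
time: 22.45
eef_pos: [0.4951, 0.2013, 0.1471]
tcp_rot: [-0.208, 0.676, 0.208, 0.676]
contact_force: [0.2, 0.4, -0.0]
opening: 0.499
```

Run:
```python
from h import *
s=get_state();a=read_camera("wrist");b=read_camera("scene");s2=get_state()
print(s["time"],np.round(s["eef_pos"],4),np.round(s["contact_force"],1),np.round(s["wrist_torque"],2),round(s["opening"],3))
A=cv2.resize(a[110:310,160:360],(400,400),interpolation=cv2.INTER_CUBIC);B=cv2.resize(b[97:157,261:321],(400,400),interpolation=cv2.INTER_CUBIC)
cv2.imwrite("pics/w7.png",np.hstack([A,B]))
```

```text
22.45 [0.4951 0.2013 0.1471] [ 0.2  0.4 -0. ] [-0.06  0.02 -0.03] 0.499
```

View pics/w7.png

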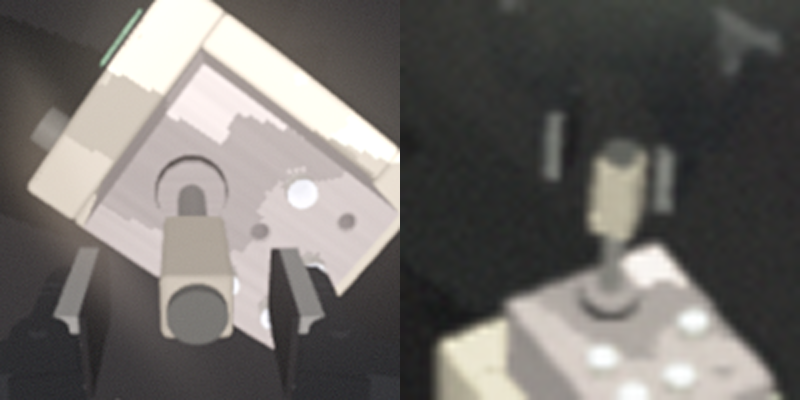

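Call:
{"fn": "servo_tool", "kwargs": {
  "deltas": [
    [[0, 0, 0.1, 0], [0, 0, 0.3, 0], [0, 0, 0.5, 0], [0, 0, 0.7, 0], [0, 0, 0.9, 0]]
  ]
}}

```text
time: 23.05
eef_pos: [0.4955, 0.2015, 0.2394]
tcp_rot: [-0.208, 0.676, 0.208, 0.676]
contact_force: [-0.5, -0.2, -0.5]
opening: 0.501
```

Call:
{"fn": "servo_tool", "kwargs": {
  "deltas": [
    [[0, 0, 0.1, 0], [0, 0, 0.2, 0], [0, 0, 0.3, 0], [0, 0, 0.3, 0], [0, 0, 0.3, 0]]
  ]
}}

```text
time: 23.55
eef_pos: [0.4951, 0.2014, 0.2672]
tcp_rot: [-0.208, 0.676, 0.208, 0.676]
contact_force: [0.2, -0.7, -0.0]
opening: 0.499
```

Run:
```python
from h import *
s=get_state();a=read_camera("wrist");b=read_camera("scene")
print(s["time"],np.round(s["eef_pos"],4),np.round(s["contact_force"],1),np.round(s["dq"],3))
for q in("probe","collar"):
  for d in recognise("scene",q)[:3]:print(q,np.round(d["at"],3),round(d["p"],2))
A=cv2.resize(a[110:310,160:360],(400,400),interpolation=cv2.INTER_CUBIC);B=cv2.resize(b[97:157,261:321],(400,400),interpolation=cv2.INTER_CUBIC)
cv2.imwrite("pics/w8.png",np.hstack([A,B]))
print(proj("scene",[.4955,.2015,.1855]),proj("scene",[.4955,.2015,.101]))
```

```text
23.55 [0.4951 0.2014 0.2672] [ 0.2 -0.7 -0. ] [ 0.001  0.006  0.013 -0.001 -0.001 -0.   ]
probe [0.504 0.202 0.154] 0.73
probe [ 0.571 -0.279  0.115] 0.67
probe [ 0.466 -0.134  0.11 ] 0.48
collar [0.498 0.199 0.106] 0.59
collar [ 0.564 -0.278  0.05 ] 0.55
collar [ 0.471 -0.139  0.046] 0.5
[292.9 120.6] [291.5 141.5]
```

View pics/w8.png

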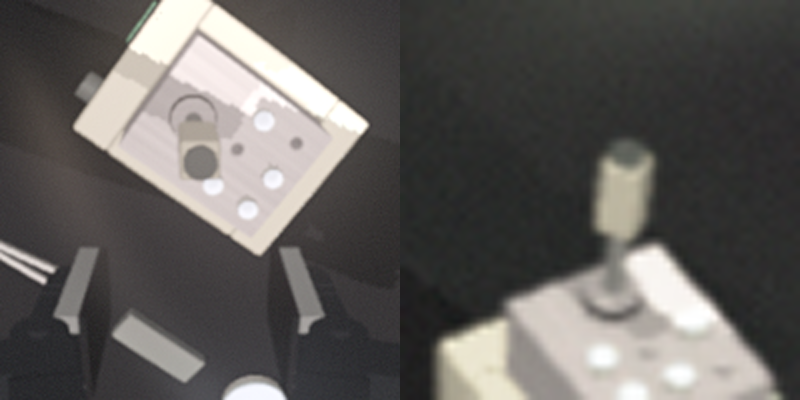

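```bash
python3 -c "
from plant import *
print(sign_off())"
```

```text
the job is handed in; nothing more can be done
None
```

I took the steel probe from its stand, lowered it into the wide well and pushed it down through its collar until the tip stood on the bottom. Then I let go, moved the arm clear and handed the job in at about 24 s; no verdict is reported.

- **Insertion:** The collar met the block at about 40 mm depth and slid under a steady push of about 5 N. At about 79 mm the probe stopped moving and the measured force rose to about 10 N. Because the collar carries part of that, the tip itself took about 7 N in the readings between moves.
- **After release:** The tool force was back to zero. The scene and wrist views show the probe standing free with a slight lean, which I estimate at 0.03 rad or less, and the collar on the block's top face. The recogniser put the collar at (0.498, 0.199, 0.106), against my estimate of the well at (0.496, 0.202).
- **Not directly checked:** The floor pad cannot be seen, so the bottom contact is inferred from the sharp rise in force. I did not measure the bystanders again at the end. No unexpected force showed during the moves. No check failed or disagreed.

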